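# Knock the pressed cheese out of its mould

## Robot

A 6-joint arm with a two-finger parallel gripper is mounted at the origin on the work surface; the furniture and walls round the work are solid. World frame = base frame: x ahead of the robot, y to its left, z up, the work surface at z = 0. Lengths are in m, angles in rad, forces in N, time in s.
With the tool pointing down it reaches from about 0.25 to 0.8 m from the base axis. Payload 8.5 kg.
Tool frame: the origin (TCP) lies at the very end of the fingers, on their centre line; the grasp point (between the pads) lies r.tcp_to_grasp behind it (r.tcp_to_grasp is the distance from the TCP to the grasp point, in m); z points along the fingers, y is the line along which they close (so a half turn about z gives the same grasp; the last joint's range is limited). The gripper opens to 85 mm and grips with 20 to 120 N. Pads are 22 mm wide; open, the fingers measure 114 mm over their backs; the gripper's body (76 mm by 85 mm) begins 54 mm behind the grasp point. The pads swing forward as they close: fully open they stand 13 mm farther back than shut.
Start: joints at [1.149, 0.238, -0.013, 1.319, 0, 1.571], TCP at [0.215, 0.479, 0.231] pointing down, gripper open.
Joint ranges: [-2.66, 2.66], [-1.03, 1.9], [-1.14, 1.46], [-1.82, 2.27], [-1.45, 1.34], [-3.14, 3.14]. Speed limits (rad/s): [2.22, 2.22, 2.79, 3.14, 3.14, 3.14].

## Interface

Orientations are given as a 3x3 rotation matrix whose columns are the frame's x, y, z axes.
In Python, from station import r gives the robot as it stands. The module is installed in compiled form; this text tells all that it offers.
- The arm moves only by the tool drive_tool, never from a script. Its argument "series" is a list that holds one entry, the list of rows, each a list of 5 numbers: the shift along the world's x, y, z in m, then the turn about the world's z in rad, then the closure, from -1 (fully open) to 1 (shut). A call has 1 to 8 rows; each row is the pose to reach, as a shift and turn from the pose commanded when the call began; what a row does not reach only later rows make up. A row lasts 1/10 s, in which the tool goes at most 50 mm and 8.59 degrees, less where a joint would pass 70% of its speed; a pose out of reach is approached as far as the arm can. A call with a gripper value outside its range is refused whole. The fingers move at their own pace and stop on an object; "newtons" is the grip in N (left out, the last holds). Time passes only in rows, so rows that repeat a pose let the fingers close. It gives the time, the measured TCP pose, the force, the opening and the grip force at its end, in the units of the state.
- r.observe(): the state, without advancing time (a new reading comes with each control period).
- r.capture(name): name is "scene" or "side" or "wrist"; returns (picture, depth): 400x640x3 uint8, red, green, blue; 400x640 float32, m along the optical axis (not along the pixel's ray), 0 where there is no reading.
- r.camera_info(name): a dict with "K" (3x3 intrinsics, pixels), "position" and "orientation" of the camera in the world; the wrist camera has in their place "tool_from_camera" (4x4, takes a point from camera to tool coordinates, whose origin is the TCP and whose axes are the flange's). Camera axes: x right, y up, looking along -z (the intrinsics and any distortion apply to the point x, -y, -z); pixel columns grow to the right and rows downward; lengths in m; the calibration is good to about 2 mm. The wrist camera is an equidistant fisheye: a pixel r from the principal point sees the ray r / f radians off the axis. A picture is of the moment at which its call begins: read the wrist's pose just before it. camera_info takes no time and is no camera call.
- r.hand_in(): hands the job in; it is judged then, once.
The state is a dict: "time": time; "joint_pos": joint angles; "dq": joint speeds; "effort": joint torques, N m; "ee_pos": TCP position; "tcp_rot": TCP orientation; "force": force on the tool from outside, world axes, zero at the start; "torque": the same for the moment, N m; "finger_gap": finger opening in m; "grip_force": force on a finger pad.
Only numpy, scipy, OpenCV 4.12 (cv2) and the standard library are available. Lean on these libraries where they do the work, as an engineer would, in place of code of your own. Each camera call takes 0.05 s, during which the arm holds its last target. There are 200 camera calls.

## Task

The small cheese has stuck in its bench mould. Swing the hold-down bar clear of the mouth, press the knock-out lever down as far as it goes so that the rod pushes the cheese up out of the mould, then set the cheese gently on the round wooden board, right way up and wholly on it. Leave the mug alone.

Things in the scene. Friction and masses are not known exactly. Their poses are not given: they have to be found in the camera images.
- stand: Bench cheese mould, fixed to the counter: pale wooden frame 136 mm high, its flat deck holding a round steel cup. Origin: under the cup's axis at counter height; z up; the lever sticks out to its -x side. Deck top at z = 136 mm, over x -78 to +88, y -68 to +68 mm.
- mould_mouth (a point): Centre of the cup's mouth, level with the deck. The cup is 67 mm wide inside and 36 mm deep, with a 40 mm hole in its floor; below it stands the 34 mm knock-out rod. With the lever fully down the rod's flat top is 2 mm above the deck and the cheese stands on it.
- keeper (a joint): Flat steel hold-down bar, 18 mm wide, top 8 mm above the deck, on an upright pivot at stand x = +66, y = 0 mm. At 0 rad it lies along the stand's -x across the mouth and blocks the cheese; starts at 0 to 0.3. Growing values (counterclockwise from above) swing its free end to the stand's -y side, up to 1.9; past 0.7 the cheese can rise, from 1.4 fingers have room too. Turns easily, stays put.
- keeper_knob (a point): Top centre of the black upright knob on the bar's free end, 104 mm from the bar's pivot and 177 mm above the counter. The knob is 18 mm thick over its upper 19 mm and stands 33 mm above the bar.
- ejector (a joint): Knock-out lever: 0 as found (front end up), 0.69 rad fully down. Pressing its front end down turns it on a level pin at stand x = -55, z = 75 mm, and its inner end pushes the rod up 57 mm per rad. It takes 6 to 12 N at the pad and stays where it is left (stiff pivot).
- ejector_pad (a point): Middle of the top of the lever's black grip (60 mm along the lever, 34 mm wide, 16 mm thick), 125 mm from the pivot pin. About 127 mm above the counter at the start, at stand x = -170 mm; about 42 mm above the counter and at stand x = -176 mm when the lever is fully down.
- cheese: Pale yellow pressed cheese, a rigid disc 64 mm across and 31 mm high with a fine grid on its top, 0.09 to 0.16 kg. Origin: centre of its underside, z up. It starts down in the cup, its top 5 mm below the deck, stuck to the cup's wall with about 10 N until it has risen about 20 mm.
- board: Loose round wooden board lying flat, 150 mm across, 14 mm thick. Origin: centre of its underside, z up.
- coffee_mug: White spotted mug with a handle, loose, 82 mm across, 114 mm with the handle, 91 mm high; a bystander. Origin: centre of its underside.
Things that resemble listed ones, but are neither listed nor needed, are in the scene too. What is shaped like the cheese but pink or red is not meant.

How it is judged:
By the outcome, as a careful person would: the job done as asked, in the order asked, and still so for the second after the job is handed in, with the robot touching nothing.
It also fails if it takes over 56 s, if anything falls off the work surface, if the arm or the gripper's body presses on something with over 40 N, if the wrist force passes 120 N, or if a joint passes its speed limit or range.

## Working session

There is one attempt and no reset: what is moved stays moved. The work goes in short steps, Python scripts to look and compute and a tool call to move; the robot and the scene stay as the last step left them, time stands still between calls to the robot, and variables do not carry over. Pictures are saved under pics/ and viewed, at most 10 in all, crops included, and the job is handed in when it is done.

Besides the shell and the picture viewer there is one more tool, called after "Call:" by a JSON object that holds its "fn" and its "kwargs". drive_tool: Moves the arm, as the interface text tells. Its arguments: {"type":"object","properties":{"series":{"type":"array","items":{"type":"array","items":{"type":"array","items":{"type":"number"}}}},"newtons":{"type":"number"}},"required":["series"]}

```bash
mkdir -p pics
cat > h.py <<'E'
import numpy as np, cv2
from station import r
def cloud(name):
    st=r.observe(); im,d=r.capture(name); c=r.camera_info(name); K=np.array(c["K"])
    v,u=np.mgrid[0:400,0:640]
    x=(u-K[0,2])/K[0,0]; y=(v-K[1,2])/K[1,1]
    P=np.stack([x*d,-y*d,-d],-1)@np.array(c["orientation"]).T+np.array(c["position"])
    P[d==0]=np.nan
    return im,d,P
E
python3 - <<'E'
from h import *
for n in("scene","side"):
    im,d,P=cloud(n); np.savez(n,im=im,P=P,d=d); cv2.imwrite(f"pics/{n}0.png",im[...,::-1])
    c=r.camera_info(n); print({k:(np.round(v,3).tolist() if not isinstance(v,str) else v) for k,v in c.items()}, (d>0).mean())
print(r.observe(), r.tcp_to_grasp)
E
```

```text
{'K': [[509.539, 0.0, 317.349], [0.0, 509.539, 200.333], [0.0, 0.0, 1.0]], 'position': [-0.432, -0.678, 0.792], 'orientation': [[0.576, 0.419, -0.702], [-0.818, 0.282, -0.502], [-0.013, 0.863, 0.505]]} 0.89878125
{'K': [[387.77, 0.0, 314.022], [0.0, 387.77, 204.472], [0.0, 0.0, 1.0]], 'position': [0.485, 0.76, 0.729], 'orientation': [[-1.0, -0.005, -0.004], [-0.0, -0.599, 0.801], [-0.007, 0.801, 0.599]]} 0.99336328125
{'time': 0.1, 'joint_pos': array([ 1.14900968e+00,  2.38715695e-01, -1.41685810e-02,  1.31919108e+00,
       -2.49060370e-05,  1.57079722e+00]), 'dq': array([ 0.00109509, -0.00120374,  0.00144335, -0.00024007, -0.00126836,
        0.00027953]), 'effort': array([-1.05566731e-03, -5.39720857e+01,  3.47000062e+01,  1.34163178e-02,
       -8.55051326e-05,  8.18998927e-06]), 'ee_pos': array([0.214786  , 0.47864806, 0.23074511]), 'tcp_rot': array([[-9.12358604e-01,  4.09391654e-01, -5.00899040e-04],
       [ 4.09391960e-01,  9.12357845e-01, -1.17712789e-03],
       [-2.49071634e-05, -1.27902680e-03, -9.99999182e-01]]), 'force': array([-0.06854263,  0.53415587, -0.26003116]), 'torque': array([-0.0010519 , -0.04390379, -0.00861982]), 'grip_force': 0.0, 'finger_gap': 0.08542376669579707} 0.0187
```

View pics/scene0.png

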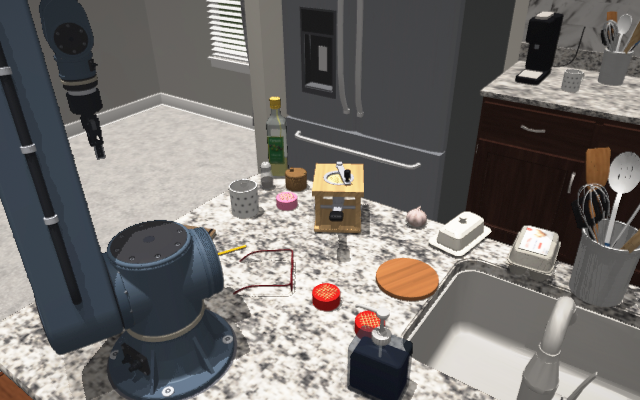

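View pics/side0.png

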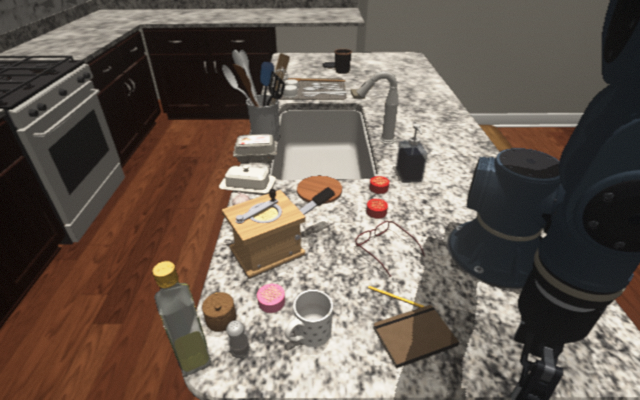

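The scene view shows the stand around (338,190), with its knob at (347,175) and the lever pad at (336,214). The board is at (407,278) and the mug at (244,198). In the side view the deck is at (265,215), the knob at (272,194), the pad at (322,197), the board at (320,188) and the mug at (312,318).

Run:
```python
from h import *
for n,bo,dk in(("scene",(360,250,450,310),(300,150,380,240)),("side",(290,170,350,210),(215,180,340,275))):
    f=np.load(n+".npz"); im,P=f["im"],f["P"]; hsv=cv2.cvtColor(im,cv2.COLOR_RGB2HSV)
    def box(b):
        m=np.zeros((400,640),bool); m[b[1]:b[3],b[0]:b[2]]=1; return m
    z=P[...,2]
    m=box(bo)&(abs(z-.014)<.006)&(hsv[...,1]>110)&(hsv[...,0]<20)
    q=P[m]; 
    (c,rad)=cv2.minEnclosingCircle(q[:,:2].astype(np.float32)); print(n,"board",m.sum(),np.round(c,4),round(rad,4),np.median(q[:,2]))
    m=box(dk)&(abs(z-.136)<.005)
    q=P[m]; rect=cv2.minAreaRect((q[:,:2]*1000).astype(np.float32)); print("deck",m.sum(),rect,np.median(q[:,2]))
    m=box(dk)&(z>.162)&(z<.185); q=P[m]; print("knob",m.sum(),q.mean(0) if m.any() else 0,(q.min(0),q.max(0)) if m.any() else 0)
    m=box(dk)&(hsv[...,2]<60)&(z>.1)&(z<.135); q=P[m]; print("pad",m.sum(),np.median(q,0),q.min(0),q.max(0))
    m=box(dk)&(hsv[...,0]>22)&(hsv[...,0]<35)&(hsv[...,1]>60)&(hsv[...,2]>120)&(z>.12)&(z<.14);q=P[m];print("cheese",m.sum(),q.mean(0),hsv[m].mean(0))
f=np.load("side.npz");P=f["P"]
q=P[285:350,280:335].reshape(-1,3);q=q[(q[:,2]>.02)&(q[:,2]<.1)];print("mug",q.min(0),q.max(0))
q=P[255:400,150:335].reshape(-1,3);
for b in((150,260,205,385),(200,290,240,330),(225,315,250,355)):
    q=P[b[1]:b[3],b[0]:b[2]].reshape(-1,3);q=q[(q[:,2]>.02)&(q[:,2]<.4)];print(np.percentile(q,[2,98],axis=0).round(3).tolist())
q=P[160:192,220:280].reshape(-1,3);q=q[(q[:,2]>.01)&(q[:,2]<.12)];print('butter',np.percentile(q,[2,98],axis=0).round(3).tolist())
for n,b in(("scene",(300,150,380,240)),("side",(210,170,350,280))):
    im=np.load(n+".npz")["im"][b[1]:b[3],b[0]:b[2]]
    cv2.imwrite(f"pics/c_{n}.png",cv2.resize(im[...,::-1],None,fx=5,fy=5,interpolation=cv2.INTER_CUBIC))
```

```text
scene board 2005 [ 0.4735 -0.2912] 0.0774 0.013528773484438372
deck 1258 ((565.0244140625, -31.159866333007812), (293.4632568359375, 136.53903198242188), 30.900266647338867) 0.13513046885673674
knob 46 [ 0.59191958 -0.04360823  0.17090138] (array([ 0.58511156, -0.05185502,  0.162009  ]), array([ 0.60184178, -0.0335633 ,  0.17831492]))
pad 114 [ 0.4490686  -0.09911208  0.12846738] [ 0.43342066 -0.11897369  0.11529081] [ 0.49196285 -0.06645681  0.13493703]
cheese 103 [ 0.59831931 -0.01165801  0.13223341] [ 24.6407767   83.77669903 245.27184466]
side board 702 [ 0.4717 -0.2874] 0.0753 0.01330881019967256
deck 1961 ((564.1619262695312, -30.993667602539062), (285.8089599609375, 140.91357421875), 31.06399154663086) 0.13491241420618416
knob 53 [ 0.59329595 -0.03752913  0.17159384] (array([ 0.58506851, -0.04833513,  0.16208889]), array([ 0.6023176 , -0.03203638,  0.17775309]))
pad 176 [ 0.46515301 -0.08407479  0.12402484] [ 0.43843148 -0.10920104  0.11139635] [ 0.49217156 -0.06340781  0.1347023 ]
cheese 135 [6.05043035e-01 4.66831092e-04 1.30712428e-01] [ 25.57037037  74.33333333 243.57777778]
mug [0.45162622 0.1429062  0.02011511] [0.57024552 0.301678   0.09217787]
[[0.699, 0.298, 0.029], [0.753, 0.35, 0.268]]
[[0.64, 0.188, 0.022], [0.728, 0.304, 0.09]]
[[0.624, 0.232, 0.022], [0.678, 0.313, 0.089]]
butter [[0.634, -0.356, 0.01], [0.793, -0.28, 0.068]]
```

View pics/c_side.png

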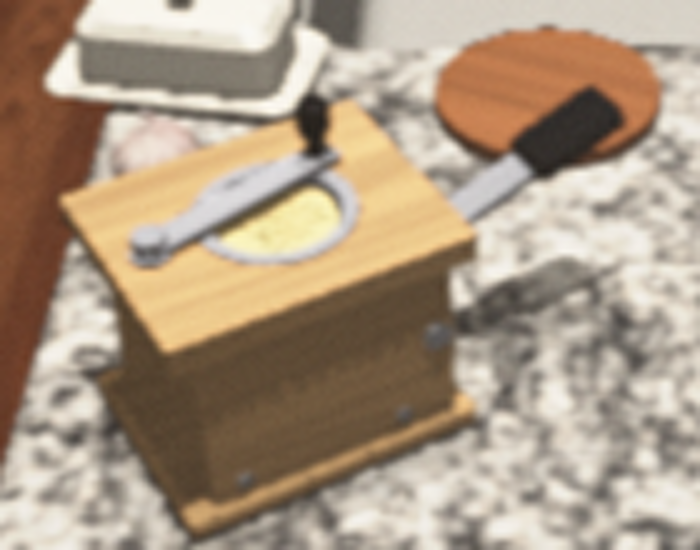

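The side crop shows the bar lying across the mouth, with the knob at (312,110) and the pivot at (150,245). The lever points to the right with the pad at (570,128). Next I'll fit the deck using wood colour only.

Run:
```python
from h import *
for n,dk in(("scene",(300,150,380,240)),("side",(215,180,340,275))):
    f=np.load(n+".npz"); im,P=f["im"],f["P"]; hsv=cv2.cvtColor(im,cv2.COLOR_RGB2HSV)
    m=np.zeros((400,640),bool); m[dk[1]:dk[3],dk[0]:dk[2]]=1
    z=P[...,2]; w=m&(abs(z-.136)<.004)&(hsv[...,0]<23)&(hsv[...,1]>70)&(hsv[...,2]>140)
    w=cv2.morphologyEx(w.astype(np.uint8),cv2.MORPH_OPEN,np.ones((2,2)))>0
    q=P[w][:,:2]*1000; (c,s,a)=cv2.minAreaRect(q.astype(np.float32))
    print(n,w.sum(),c,s,a)
    for th in [np.deg2rad(a),np.deg2rad(a-90)]:
        ex=np.array([np.cos(th),np.sin(th)]); 
        R=np.array([ex,[-ex[1],ex[0]]]); t=(q)@R.T
        print(np.rad2deg(th),np.ptp(t,axis=0))
        if np.ptp(t[:,0])>np.ptp(t[:,1]):
            mid=(t.max(0)+t.min(0))/2-[5,0]; print("stand",mid@R)
```

```text
scene 888 (1096.5556640625, 193.49839782714844) (1218.596923828125, 129.7285919189453) 23.440311431884766
23.440311431884766 [nan nan]
-66.55968856811523 [nan nan]
side 1537 (613.9264526367188, 1.7373886108398438) (160.79165649414062, 136.87802124023438) 30.66439437866211
30.66439437866211 [nan nan]
-59.3356056213379 [nan nan]
```

Call:
{"fn": "drive_tool", "kwargs": {"series": [[[0.19,-0.26,0.03,-0.97,-1],[0.19,-0.26,0.03,-0.97,-1],[0.19,-0.26,0.03,-0.97,-1],[0.19,-0.26,0.03,-0.97,-1],[0.19,-0.26,0.03,-0.97,-1],[0.19,-0.26,0.03,-0.97,-1],[0.19,-0.26,0.03,-0.97,-1],[0.19,-0.26,0.03,-0.97,-1]]]}}

```text
time: 0.9
ee_pos: [0.4064, 0.2166, 0.2613]
tcp_rot: [[-0.172, 0.985, 0.0], [0.985, 0.172, -0.0], [-0.0, 0.0, -1.0]]
force: [-0.3, 0.1, -0.2]
finger_gap: 0.0851
grip_force: 0.0
```

Call:
{"fn": "drive_tool", "kwargs": {"series": [[[0.189,-0.26,0.0,-0.97,-1],[0.189,-0.26,0.0,-0.97,-1],[0.189,-0.26,0.0,-0.97,-1],[0.189,-0.26,0.0,-0.97,-1],[0.189,-0.26,0.0,-0.97,-1],[0.189,-0.26,0.0,-0.97,-1],[0.189,-0.26,0.0,-0.97,-1],[0.189,-0.26,0.0,-0.97,-1]]]}}

```text
time: 1.7
ee_pos: [0.5951, -0.0427, 0.2598]
tcp_rot: [[0.713, 0.701, -0.002], [0.701, -0.713, -0.0], [-0.001, -0.001, -1.0]]
force: [-0.7, -0.2, -0.6]
finger_gap: 0.0856
grip_force: 0.0
```

Run:
```python
from h import *
s=r.observe(); print(s["time"],s["joint_pos"],s["ee_pos"],s["tcp_rot"],s["force"])
im,d=r.capture("wrist"); cv2.imwrite("pics/w1.png",im[...,::-1])
```

```text
1.7 [-7.15729393e-02  3.59132762e-01  2.31633465e-01  1.44489317e+00
 -1.30827285e-04  2.29353772e+00] [ 0.59509805 -0.04270604  0.25980119] [[ 7.13382278e-01  7.00773259e-01 -1.60140410e-03]
 [ 7.00774139e-01 -7.13383211e-01 -1.63497788e-05]
 [-1.15387228e-03 -1.11055893e-03 -9.99998718e-01]] [-0.6545588  -0.20413486 -0.57897648]
```

View pics/w1.png

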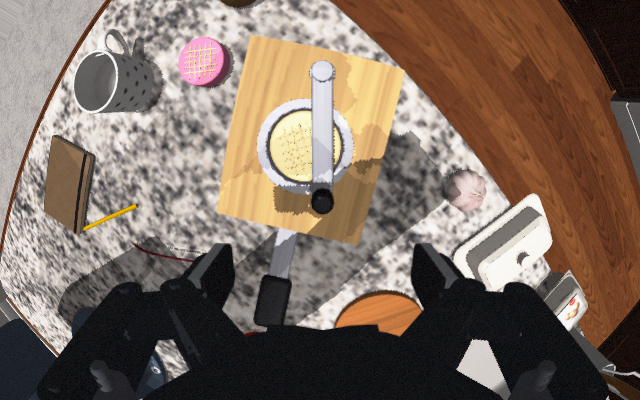

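The wrist view shows the knob at (321,200), centred between the fingers, with the bar running up to its pivot at (321,72) and the cheese at (300,148). I'll descend and grip the knob.

Call:
{"fn": "drive_tool", "kwargs": {"series": [[[-0.0015,0.001,-0.05,0,-1],[-0.0015,0.001,-0.08,0,-1],[-0.0015,0.001,-0.1,0,-1],[-0.0015,0.001,-0.11,0,-1],[-0.0015,0.001,-0.11,0,1],[-0.0015,0.001,-0.11,0,1],[-0.0015,0.001,-0.11,0,1],[-0.0015,0.001,-0.11,0,1]]], "newtons": 20}}

```text
time: 2.55
ee_pos: [0.593, -0.04, 0.1524]
tcp_rot: [[0.711, 0.703, 0.002], [0.703, -0.711, 0.0], [0.001, 0.001, -1.0]]
force: [0.8, 0.6, 0.2]
finger_gap: 0.0282
grip_force: 0.0
```

Call:
{"fn": "drive_tool", "kwargs": {"series": [[[0,0,0,0,1],[0,0,0,0,1],[0,0,0,0,1]]]}}

```text
time: 2.85
ee_pos: [0.5929, -0.0401, 0.1521]
tcp_rot: [[0.711, 0.703, 0.002], [0.703, -0.711, 0.0], [0.001, 0.001, -1.0]]
force: [0.1, 1.6, 5.8]
finger_gap: 0.0169
grip_force: 20.9
```

Call:
{"fn": "drive_tool", "kwargs": {"series": [[[0.011,-0.0095,0,0.14,1],[0.023,-0.0175,0,0.28,1],[0.036,-0.0235,0,0.42,1],[0.05,-0.0275,0,0.56,1],[0.0645,-0.03,0,0.7,1],[0.079,-0.03,0,0.84,1],[0.093,-0.0285,0,0.98,1],[0.093,-0.0285,0,0.98,1]]]}}

```text
time: 3.65
ee_pos: [0.688, -0.0717, 0.1522]
tcp_rot: [[-0.191, 0.982, 0.004], [0.982, 0.191, -0.005], [-0.006, 0.003, -1.0]]
force: [1.6, -13.5, 5.0]
finger_gap: 0.0169
grip_force: 20.9
```

Call:
{"fn": "drive_tool", "kwargs": {"series": [[[0.014,0.004,0,0.14,1],[0.0275,0.0095,0,0.28,1],[0.0395,0.017,0,0.42,1],[0.0395,0.017,0,0.42,1],[0.0395,0.017,0,0.42,-1],[0.0395,0.017,0,0.42,-1],[0.0395,0.017,0,0.42,-1]]]}}

```text
time: 4.35
ee_pos: [0.7245, -0.0514, 0.1509]
tcp_rot: [[-0.572, 0.82, -0.001], [0.82, 0.572, 0.0], [0.001, -0.001, -1.0]]
force: [0.4, 0.0, 0.7]
finger_gap: 0.0598
grip_force: 0.0
```

Call:
{"fn": "drive_tool", "kwargs": {"series": [[[0,0,0.05,0,-1],[0,0,0.1,0,-1],[-0.05,0,0.1,0,1],[-0.1,0,0.1,0,1],[-0.11,0,0.1,0,1],[-0.11,0,0.1,0,1]]]}}

```text
time: 4.95
ee_pos: [0.6129, -0.0514, 0.2521]
tcp_rot: [[-0.572, 0.82, -0.0], [0.82, 0.572, 0.0], [0.0, -0.0, -1.0]]
force: [0.0, 0.3, -0.1]
finger_gap: 0.0281
grip_force: 0.0
```

Run:
```python
from h import *
im,d=r.capture("wrist"); cv2.imwrite("pics/w2.png",im[...,::-1]); print(r.observe()["ee_pos"])
f,d,P=cloud("scene"); q=P[150:240,300:380].reshape(-1,3);q=q[(q[:,2]>.162)&(q[:,2]<.18)];print(len(q),q.min(0),q.max(0))
```

```text
[ 0.61461036 -0.05139915  0.25204772]
40 [ 0.71697383 -0.06607483  0.16364902] [ 0.73338493 -0.04715687  0.17800697]
```

View pics/w2.png

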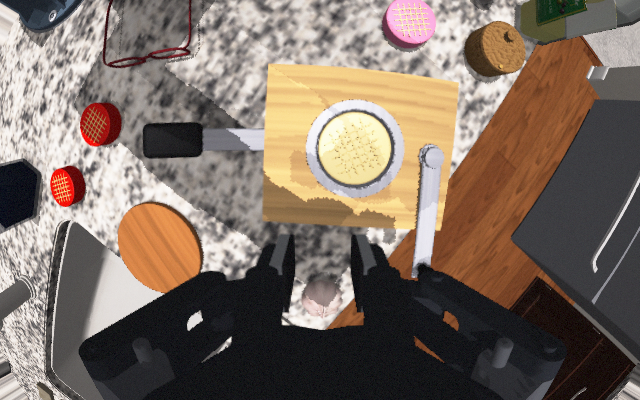

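The second wrist view shows the bar clear of the mouth: its pivot is at (430,157) and its free end at (422,270). The cheese is at (355,149) and the lever pad at (172,140). I'll ray-cast the cheese and pad centres.

```bash
cat >> h.py <<'E'
def wray(u,v,z,st):
    c=r.camera_info("wrist");K=np.array(c["K"]);T=np.array(c["tool_from_camera"])
    a=np.array([(u-K[0,2])/K[0,0],(v-K[1,2])/K[1,1]]);t=np.linalg.norm(a)
    d=np.array([*(a/t*np.sin(t)),np.cos(t)])*[1,-1,-1]
    R=st["tcp_rot"]; o=st["ee_pos"]+R@T[:3,3]; d=R@T[:3,:3]@d
    return o+d*(z-o[2])/d[2]
E
python3 - <<'E'
from h import *
st=r.observe(); im=cv2.imread("pics/w2.png")
hsv=cv2.cvtColor(im,cv2.COLOR_BGR2HSV)
m=(hsv[...,0]>22)&(hsv[...,0]<36)&(hsv[...,1]>40)&(hsv[...,2]>150); m[:, :300]=0;m[:,410:]=0;m[:90]=0;m[210:]=0
cs,_=cv2.findContours(m.astype(np.uint8),0,1);c=max(cs,key=cv2.contourArea)
e=cv2.minEnclosingCircle(c);print(e)
p=[wray(*q[0],.131,st)[:2] for q in c.astype(float)]; print("cheese",cv2.minEnclosingCircle(np.float32(p)))
print("pad",wray(173,139,.127,st))
m=(hsv[...,0]>5)&(hsv[...,0]<16)&(hsv[...,1]>120)&(hsv[...,2]>100); m[:195]=0;m[300:]=0;m[:,:110]=0;m[:,210:]=0
cs,_=cv2.findContours(m.astype(np.uint8),0,1);c=max(cs,key=cv2.contourArea)
p=[wray(*q[0],.014,st)[:2] for q in c.astype(float)]; print("board",cv2.minEnclosingCircle(np.float32(p)))
print(r.camera_info("wrist"))
E
```

```text
((354.15985107421875, 147.4149627685547), 35.933349609375)
cheese ((0.6160781383514404, -0.002754922490566969), 0.03129475191235542)
pad [ 0.4720109  -0.08866038  0.127     ]
board ((0.47731730341911316, -0.28972768783569336), 0.07502947002649307)
{'K': array([[309.70691629,   0.        , 322.39779718],
       [  0.        , 309.70691629, 199.01676853],
       [  0.        ,   0.        ,   1.        ]]), 'tool_from_camera': array([[-1.94215926e-03,  9.66133963e-01,  2.58033708e-01,
         6.50791464e-02],
       [ 9.99998091e-01,  1.82053090e-03,  7.10290220e-04,
         6.90716257e-04],
       [ 2.16477167e-04,  2.58034595e-01, -9.66135654e-01,
        -1.44064860e-01],
       [ 0.00000000e+00,  0.00000000e+00,  0.00000000e+00,
         1.00000000e+00]])}
```

Call:
{"fn": "drive_tool", "kwargs": {"series": [[[-0.15,-0.039,0,0,1],[-0.15,-0.039,0,0,1],[-0.15,-0.039,0,0,1],[-0.15,-0.039,-0.04,0,1],[-0.15,-0.039,-0.08,0,1],[-0.15,-0.039,-0.1,0,1],[-0.15,-0.039,-0.115,0,1],[-0.15,-0.039,-0.115,0,1]]]}}

```text
time: 5.85
ee_pos: [0.4651, -0.0905, 0.1344]
tcp_rot: [[-0.572, 0.82, -0.003], [0.82, 0.572, 0.001], [0.002, -0.002, -1.0]]
force: [-0.8, -0.5, 0.0]
finger_gap: 0.0002
grip_force: 0.0
```

Call:
{"fn": "drive_tool", "kwargs": {"series": [[[0,0,-0.01,0,1],[0,0,-0.02,0,1],[-0.002,-0.001,-0.03,0,1],[-0.003,-0.002,-0.04,0,1],[-0.004,-0.002,-0.05,0,1],[-0.004,-0.002,-0.06,0,1],[-0.004,-0.002,-0.06,0,1]]]}}

```text
time: 6.55
ee_pos: [0.4615, -0.0929, 0.076]
tcp_rot: [[-0.572, 0.82, 0.0], [0.82, 0.572, -0.001], [-0.001, -0.0, -1.0]]
force: [0.2, -0.1, 0.4]
finger_gap: -0.0002
grip_force: 0.0
```

Run:
```python
from h import *
im,d,P=cloud("side"); b=im[170:290,200:360]; cv2.imwrite("pics/s3.png",cv2.resize(b[...,::-1],None,fx=4.5,fy=4.5,interpolation=cv2.INTER_CUBIC))
print(r.observe()["force"])
```

```text
[ 0.39781588 -0.14241549  0.98912182]
```

View pics/s3.png

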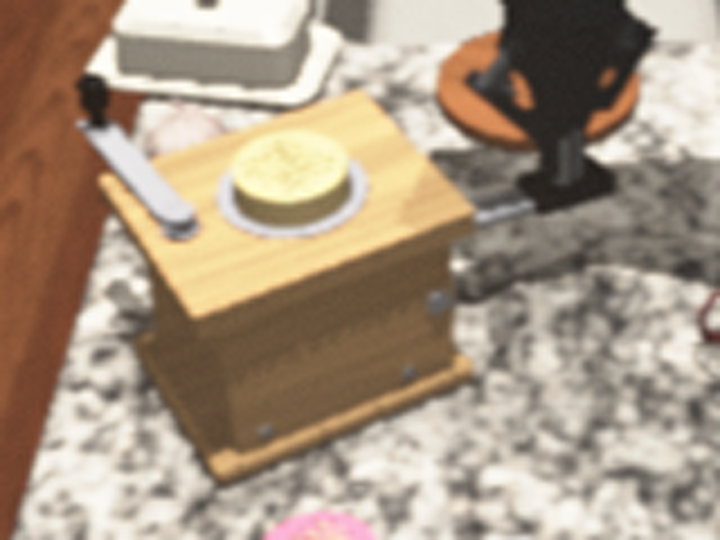

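The crop shows it is working: the cheese at (290,180) is rising, and the fingers rest mid-pad at (570,180). I'll keep pressing.

Call:
{"fn": "drive_tool", "kwargs": {"series": [[[0,0,-0.01,0,1],[0.001,0,-0.02,0,1],[0.001,0.001,-0.028,0,1],[0.001,0.001,-0.034,0,1],[0.001,0.001,-0.036,0,1]]]}}

```text
time: 7.1
ee_pos: [0.4642, -0.0913, 0.0435]
tcp_rot: [[-0.573, 0.82, 0.005], [0.82, 0.573, 0.0], [-0.003, 0.004, -1.0]]
force: [-12.6, 5.5, 65.7]
finger_gap: -0.0001
grip_force: 32.0
```

Call:
{"fn": "drive_tool", "kwargs": {"series": [[[0,0,-0.002,0,1],[0,0,-0.004,0,1],[0,0,-0.004,0,1]]]}}

```text
time: 7.4
ee_pos: [0.4646, -0.0913, 0.0428]
tcp_rot: [[-0.573, 0.82, 0.008], [0.82, 0.573, 0.0], [-0.005, 0.007, -1.0]]
force: [-21.5, 7.7, 90.3]
finger_gap: 0.0003
grip_force: 44.7
```

Call:
{"fn": "drive_tool", "kwargs": {"series": [[[0,0,0.03,0,-1],[0,0,0.08,0,-1],[0,0,0.13,0.15,-1],[0,0,0.18,0.3,-1],[0,0,0.225,0.45,-1],[0.05,0.03,0.225,0.6,-1],[0.09,0.06,0.225,0.75,-1],[0.09,0.06,0.225,0.75,-1]]]}}

```text
time: 8.2
ee_pos: [0.5554, -0.0291, 0.2606]
tcp_rot: [[-0.979, 0.203, 0.001], [0.203, 0.979, 0.001], [-0.001, 0.001, -1.0]]
force: [0.3, -0.6, -0.6]
finger_gap: 0.0856
grip_force: 0.0
```

Call:
{"fn": "drive_tool", "kwargs": {"series": [[[0.03,0.02,0,0.15,-1],[0.057,0.03,0,0.3,-1],[0.057,0.03,0,0.45,-1],[0.057,0.03,0,0.6,-1],[0.057,0.03,0,0.74,-1],[0.057,0.03,0,0.74,-1],[0.057,0.03,0,0.74,-1]]]}}

```text
time: 8.9
ee_pos: [0.6087, -0.0017, 0.2611]
tcp_rot: [[-0.866, -0.5, -0.001], [-0.5, 0.866, -0.0], [0.001, 0.0, -1.0]]
force: [-0.0, 0.3, -0.5]
finger_gap: 0.0853
grip_force: 0.0
```

Run:
```python
from h import *
st=r.observe(); print(st["ee_pos"],st["tcp_rot"][:,1],st["joint_pos"])
im,d=r.capture("wrist"); cv2.imwrite("pics/w4.png",im[...,::-1])
def fit(im,tr,lab):
    hsv=cv2.cvtColor(im,cv2.COLOR_RGB2HSV)
    m=(hsv[...,0]>21)&(hsv[...,0]<36)&(hsv[...,1]>40)&(hsv[...,2]>150)
    return m
hsv=cv2.cvtColor(im,cv2.COLOR_RGB2HSV)
m=((hsv[...,0]>22)&(hsv[...,0]<36)&(hsv[...,1]>40)&(hsv[...,2]>150)).astype(np.uint8)
m=cv2.morphologyEx(m,cv2.MORPH_OPEN,np.ones((3,3)))
cs,_=cv2.findContours(m,0,1)
for c in sorted(cs,key=cv2.contourArea)[-3:]:
    p=np.float32([wray(*q[0],.169,st)[:2] for q in c.astype(float)]); print(cv2.boundingRect(c),cv2.minEnclosingCircle(p))
for n in("scene","side"):
    im,d,P=cloud(n); q=P[140:290,200:390].reshape(-1,3); k=(abs(q[:,2]-.169)<.004)&(abs(q[:,0]-.612)<.045)&(abs(q[:,1])<.045)
    q=q[k]; print(n,k.sum(),np.median(q[:,2]) if k.any() else 0,cv2.minEnclosingCircle(np.float32(q[:,:2])) if k.any() else 0)
```

```text
[ 0.60867489 -0.00165677  0.26106687] [-4.99915991e-01  8.66073889e-01  1.43845576e-04] [-2.65290025e-03  3.80205172e-01  2.66896370e-01  1.45800971e+00
 -1.36921469e-04 -5.26154681e-01]
(320, 175, 12, 9) ((0.5916045904159546, -0.008823715150356293), 0.004990682005882263)
(491, 32, 56, 34) ((0.402161180973053, 0.07919498533010483), 0.03955928608775139)
(311, 221, 41, 21) ((0.6275322437286377, 0.016944153234362602), 0.018544845283031464)
scene 220 0.16895575557651743 ((0.6133319735527039, -0.003507820423692465), 0.03438461944460869)
side 339 0.16892605608845412 ((0.6135886311531067, -0.0016757643315941095), 0.03443405032157898)
```

View pics/w4.png

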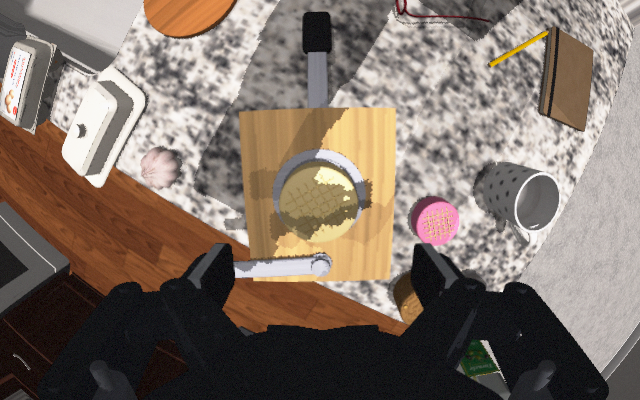

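The view shows the cheese raised at (318,203), midway between the fingers. The lever is down and the bar at (280,266) is clear. The depth puts the cheese top at 169 mm, so it is fully ejected. Now I'll descend and grip.

Call:
{"fn": "drive_tool", "kwargs": {"series": [[[0.003,0,-0.04,0,-1],[0.003,0,-0.08,0,-1],[0.003,0,-0.1,0,-1],[0.003,0,-0.112,0,-1],[0.003,0,-0.118,0,-1],[0.003,0,-0.121,0,-1],[0.003,0,-0.121,0,-1]]]}}

```text
time: 9.75
ee_pos: [0.6124, -0.0016, 0.141]
tcp_rot: [[-0.864, -0.504, 0.001], [-0.504, 0.864, -0.0], [-0.001, -0.001, -1.0]]
force: [0.1, -0.1, 0.4]
finger_gap: 0.0855
grip_force: 0.0
```

Call:
{"fn": "drive_tool", "kwargs": {"series": [[[0,0,0,0,0.3],[0,0,0,0,0.6],[0,0,0,0,1],[0,0,0,0,1],[0,0,0,0,1],[0,0,0,0,1],[0,0,0,0,1]]], "newtons": 20}}

```text
time: 10.45
ee_pos: [0.6126, -0.0016, 0.1413]
tcp_rot: [[-0.864, -0.504, 0.002], [-0.504, 0.864, -0.0], [-0.002, -0.001, -1.0]]
force: [0.3, -0.3, 5.6]
finger_gap: 0.0633
grip_force: 24.0
```

Run:
```python
from h import *
im,d,P=cloud("side"); b=im[150:270,200:360]; cv2.imwrite("pics/s5.png",cv2.resize(b[...,::-1],None,fx=4.5,fy=4.5,interpolation=cv2.INTER_CUBIC))
s=r.observe();print(s["ee_pos"],s["force"],s["finger_gap"],s["grip_force"])
```

```text
[ 0.61252409 -0.00160545  0.141283  ] [ 0.14520262 -0.66784266  5.68444731] 0.06349810198626585 23.99279236793518
```

View pics/s5.png

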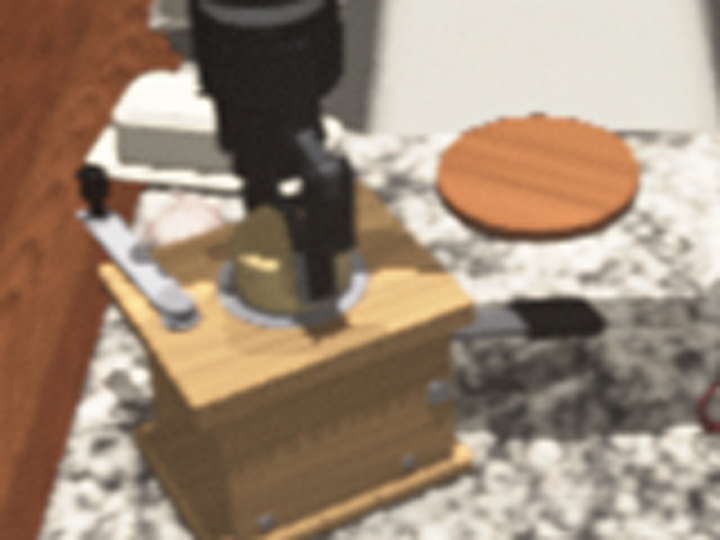

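Call:
{"fn": "drive_tool", "kwargs": {"series": [[[0,0,0,0,-1],[0,0,0,0,-1],[0,0,0.003,0,-1],[0,0,0.006,0,1],[0,0,0.006,0,1],[0,0,0.006,0,1],[0,0,0.006,0,1],[0,0,0.006,0,1]]], "newtons": 30}}

```text
time: 11.3
ee_pos: [0.6122, -0.0016, 0.1469]
tcp_rot: [[-0.864, -0.504, 0.001], [-0.504, 0.864, -0.0], [-0.001, -0.001, -1.0]]
force: [0.0, 0.5, 5.6]
finger_gap: 0.0629
grip_force: 34.6
```

Call:
{"fn": "drive_tool", "kwargs": {"series": [[[0,0,0,0,1],[0,0,0,0,1],[0,0,0,0,1]]]}}

```text
time: 11.6
ee_pos: [0.6122, -0.0016, 0.1469]
tcp_rot: [[-0.864, -0.504, 0.001], [-0.504, 0.864, -0.0], [-0.001, -0.001, -1.0]]
force: [-1.2, -1.4, 5.6]
finger_gap: 0.0628
grip_force: 34.6
```

Call:
{"fn": "drive_tool", "kwargs": {"series": [[[0,0,0.01,0,1],[0,0,0.03,0,1],[0,0,0.06,0,1],[0,0,0.1,0,1],[0,0,0.1,0,1],[0,0,0.1,0,1]]]}}

```text
time: 12.2
ee_pos: [0.6123, -0.0015, 0.2473]
tcp_rot: [[-0.864, -0.504, 0.002], [-0.504, 0.864, -0.0], [-0.002, -0.001, -1.0]]
force: [-1.0, -0.7, -1.4]
finger_gap: 0.063
grip_force: 34.3
```

Call:
{"fn": "drive_tool", "kwargs": {"series": [[[-0.01,-0.02,0,0,1],[-0.028,-0.06,0,0,1],[-0.048,-0.1,0,0,1],[-0.067,-0.14,0,0,1],[-0.087,-0.18,0,0,1],[-0.106,-0.22,0,0,1],[-0.125,-0.26,0,0,1],[-0.138,-0.288,0,0,1]]]}}

```text
time: 13.0
ee_pos: [0.4718, -0.2913, 0.2449]
tcp_rot: [[-0.864, -0.503, -0.002], [-0.503, 0.864, 0.001], [0.001, 0.002, -1.0]]
force: [-0.2, 0.0, -1.5]
finger_gap: 0.0631
grip_force: 34.2
```

Call:
{"fn": "drive_tool", "kwargs": {"series": [[[0,0,0,0,1],[0,0,-0.04,0,1],[0,0,-0.08,0,1],[0,0,-0.12,0,1],[0,0,-0.15,0,1],[0,0,-0.17,0,1],[0,0,-0.18,0,1],[0,0,-0.18,0,1]]]}}

```text
time: 13.8
ee_pos: [0.4729, -0.2884, 0.0646]
tcp_rot: [[-0.863, -0.504, -0.003], [-0.504, 0.863, 0.002], [0.002, 0.003, -1.0]]
force: [0.4, -0.1, -1.3]
finger_gap: 0.0629
grip_force: 34.2
```

Run:
```python
from h import *
s=r.observe();print(s["ee_pos"],s["force"],s["finger_gap"],s["grip_force"])
im,d,P=cloud("side"); b=im[100:220,240:400]; cv2.imwrite("pics/s6.png",cv2.resize(b[...,::-1],None,fx=4.5,fy=4.5,interpolation=cv2.INTER_CUBIC))
```

```text
[ 0.47292196 -0.28844517  0.06459281] [ 0.40366203 -0.13780809 -1.31577357] 0.0629375566731659 34.216352105140686
```

View pics/s6.png

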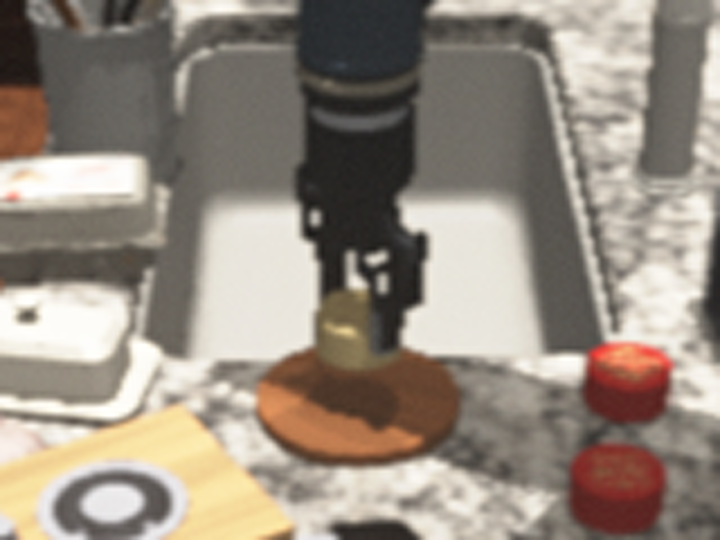

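The crop shows the cheese held upright at (345,330), centred over the board at (358,400). I'll lower it slowly.

Call:
{"fn": "drive_tool", "kwargs": {"series": [[[0,0,-0.012,0,1],[0,0,-0.022,0,1],[0,0,-0.03,0,1],[0,0,-0.035,0,1],[0,0,-0.038,0,1],[0,0,-0.039,0,1],[0,0,-0.039,0,1]]]}}

```text
time: 14.55
ee_pos: [0.474, -0.2896, 0.0273]
tcp_rot: [[-0.864, -0.504, 0.0], [-0.504, 0.864, -0.0], [-0.0, -0.0, -1.0]]
force: [-0.1, -0.2, -1.3]
finger_gap: 0.0628
grip_force: 34.2
```

Call:
{"fn": "drive_tool", "kwargs": {"series": [[[0,0,-0.001,0,1],[0,0,-0.002,0,1],[0,0,-0.002,0,1]]]}}

```text
time: 14.85
ee_pos: [0.4739, -0.2896, 0.0253]
tcp_rot: [[-0.864, -0.504, 0.0], [-0.504, 0.864, -0.0], [-0.0, -0.0, -1.0]]
force: [0.5, 0.1, -0.7]
finger_gap: 0.0628
grip_force: 34.2
```

Call:
{"fn": "drive_tool", "kwargs": {"series": [[[0,0,-0.001,0,1],[0,0,-0.002,0,1],[0,0,-0.002,0,1]]]}}

```text
time: 15.15
ee_pos: [0.4738, -0.2895, 0.0231]
tcp_rot: [[-0.864, -0.504, -0.0], [-0.504, 0.864, 0.0], [0.0, 0.0, -1.0]]
force: [0.4, 0.2, -1.6]
finger_gap: 0.0631
grip_force: 34.2
```

Call:
{"fn": "drive_tool", "kwargs": {"series": [[[0,0,-0.001,0,1],[0,0,-0.001,0,1]]]}}

```text
time: 15.35
ee_pos: [0.4739, -0.2895, 0.0228]
tcp_rot: [[-0.864, -0.504, 0.0], [-0.504, 0.864, -0.0], [-0.0, -0.0, -1.0]]
force: [-1.9, 0.6, 6.0]
finger_gap: 0.063
grip_force: 34.9
```

Call:
{"fn": "drive_tool", "kwargs": {"series": [[[0,0,-0.001,0,1],[0,0,-0.001,0,1]]]}}

```text
time: 15.55
ee_pos: [0.474, -0.2896, 0.0228]
tcp_rot: [[-0.864, -0.504, 0.001], [-0.504, 0.864, -0.001], [-0.0, -0.001, -1.0]]
force: [-5.1, 3.0, 17.1]
finger_gap: 0.0631
grip_force: 35.9
```

Contact is confirmed. I'll ease off 1 mm, release slowly and retreat.

Call:
{"fn": "drive_tool", "kwargs": {"series": [[[0,0,0.001,0,1],[0,0,0.001,0,0.2],[0,0,0.001,0,0],[0,0,0.001,0,-0.5],[0,0,0.001,0,-1],[0,0,0.001,0,-1],[0,0,0.001,0,-1],[0,0,0.001,0,-1]]]}}

```text
time: 16.35
ee_pos: [0.4739, -0.2895, 0.0222]
tcp_rot: [[-0.864, -0.504, -0.0], [-0.504, 0.864, -0.0], [0.0, 0.0, -1.0]]
force: [-0.3, 0.0, -0.5]
finger_gap: 0.0853
grip_force: 0.0
```

Call:
{"fn": "drive_tool", "kwargs": {"series": [[[0,0,0.01,0,-1],[0,0,0.03,0,-1],[0,0,0.06,0,-1],[0,0,0.11,0,-1],[0,0,0.16,0,-1],[0,0,0.21,0,-1],[0,0,0.25,0,-1],[0,0,0.25,0,-1]]]}}

```text
time: 17.15
ee_pos: [0.4756, -0.2906, 0.2791]
tcp_rot: [[-0.864, -0.504, 0.009], [-0.504, 0.864, -0.005], [-0.005, -0.009, -1.0]]
force: [0.6, -0.2, 1.0]
finger_gap: 0.0857
grip_force: 0.0
```

Run:
```python
from h import *
s=r.observe();print(s["time"],s["ee_pos"],s["force"],s["finger_gap"])
for n in("side","scene"):
    im,d,P=cloud(n); q=P.reshape(-1,3)
    k=(abs(q[:,2]-.045)<.004)&(np.hypot(q[:,0]-.474,q[:,1]+.29)<.07); print(n,"cheese",k.sum(),np.median(q[k,2]),cv2.minEnclosingCircle(np.float32(q[k,:2])))
    k=(abs(q[:,2]-.0135)<.004)&(np.hypot(q[:,0]-.474,q[:,1]+.29)<.09); print("board",k.sum(),cv2.minEnclosingCircle(np.float32(q[k,:2])))
    if n=="scene":
        cv2.imwrite("pics/f.png",im[...,::-1])
```

```text
17.15 [ 0.47560856 -0.29059065  0.27906069] [ 0.55423779 -0.21164598  1.00402149] 0.08570871294853674
side cheese 175 0.04431360219150415 ((0.471325546503067, -0.2893126904964447), 0.03307036682963371)
board 652 ((0.4704056978225708, -0.28890538215637207), 0.07702867686748505)
scene cheese 368 0.04459732294013158 ((0.4721866548061371, -0.2913762629032135), 0.034330885857343674)
board 1399 ((0.47236543893814087, -0.29018115997314453), 0.07761351764202118)
```

View pics/f.png

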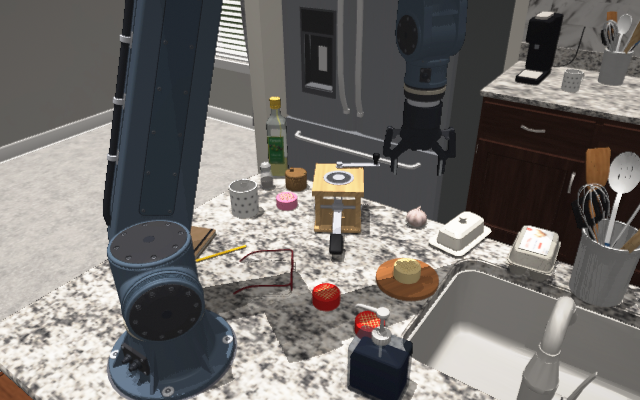

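The final view shows the cheese upright and centred on the board at (407,270). The lever is down, the bar is clear and the mug at (244,198) has not moved.

Call:
{"fn": "drive_tool", "kwargs": {"series": [[[0,0,0,0,-1],[0,0,0,0,-1],[0,0,0,0,-1]]]}}

```text
time: 17.55
ee_pos: [0.4735, -0.2893, 0.2712]
tcp_rot: [[-0.864, -0.504, -0.002], [-0.504, 0.864, 0.001], [0.001, 0.002, -1.0]]
force: [0.9, -0.4, 0.6]
finger_gap: 0.0854
grip_force: 0.0
```

```bash
python3 -c "
from station import r
print(r.hand_in())"
```

```text
the job is handed in; nothing more can be done
None
```

I swung the bar clear, pressed the lever down to its stop, and set the cheese right way up at the centre of the board without touching the mug; the job was handed in at about 17.6 s, and no verdict came back.

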